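# Fetch the deep parts tray from under another and restack the pile

### The arm

A 7-joint arm with a two-finger parallel gripper is mounted at the origin on the work surface. World frame = base frame: x ahead of the robot, y to its left, z up, the work surface at z = 0. Lengths are in m, angles in rad, forces in N, time in s.
With the tool pointing down it reaches from about 0.35 to 0.9 m from the base axis. Payload 8.1 kg.
Tool frame: the origin (TCP) lies midway between the tips of the shut fingers; the grasp point (between the pads) lies 19 mm behind it (env.hold_point_z is the distance from the TCP to the grasp point, in m); x points along the fingers, y is the direction in which the jaws open and shut, and the axes are right-handed (so a half turn about x gives the same grasp; the last joint's range is limited). The gripper opens to 85 mm and grips with 20 to 120 N. Pads are 22 mm wide; open, the fingers measure 114 mm over their backs; the gripper's body (76 mm by 85 mm) begins 54 mm behind the grasp point. The pads swing forward as they close: fully open they stand 13 mm farther back than shut.
Start: joints at [-1.405, 0.434, 0.025, 1.573, -0.012, 1.134, -0.075], TCP at [0.166, 0.603, 0.231] pointing down, gripper open.
Joint ranges: [-2.62, 2.62], [-0.44, 2.09], [-1.27, 1.32], [0.08, 2.57], [-1.32, 4.46], [0.12, 2], [-2.74, 2.74]. Speed limits (rad/s): [2.22, 2.22, 3.01, 3.01, 3.14, 3.14, 3.14].

### API

Orientations are given as a rotation vector (axis times angle).
In Python, from plant import sense, optics, workorder, env gives the robot as it stands.
- The arm moves only by the tool carry_out, never from a script. Its argument "commands" is a list of rows, each a list of 7 numbers: the turn, a rotation vector about the world's x, y, z in rad, then the shift along the world's x, y, z in mm, then the closure, from 0 (fully open) to 1 (shut). In form: [[wx, wy, wz, tx, ty, tz, gripper], ...]. A call has 1 to 8 rows; each row is the pose to reach, as a shift and turn from the pose measured when the call began; what a row does not reach only later rows make up. A row lasts 1/12 s, in which the tool goes at most 41.7 mm and 7.16 degrees, less where a joint would pass 70% of its speed; a pose out of reach is approached as far as the arm can. A call with a gripper value outside its range is refused whole. The fingers move at their own pace and stop on an object; "grip_force" is the grip in N (left out, the last holds). Time passes only in rows, so rows that repeat a pose let the fingers close. It gives the time, the measured TCP pose, the force and the opening at its end, in the units of the state.
- sense(): the state, without advancing time (a new reading comes with each control period).
- optics.snapshot(name): name is "side" or "top"; returns a dict with "frame" (480x640x3 uint8, red, green, blue), "fov_y" (degrees; the focal length in pixels is half the picture's height over the tangent of half this angle, whatever the lens; pixels are square), "cx", "cy" (the principal point, pixels), "extrinsics" (4x4, takes a point from world to camera coordinates). Camera axes: x right, y down, z forward; pixel columns grow to the right and rows downward; lengths in m; the calibration is good to about 2 mm. A picture is of the moment at which its call begins. There is no depth.
- workorder.close_job(): hands the job in, once; it reports no verdict.
The state is a dict: "time": time; "joints": joint angles; "dq": joint speeds; "joint_torque": joint torques, N m; "eef_pos": TCP position; "eef_rot": TCP orientation; "wrist_force": force on the tool from outside, world axes, zero at the start; "ft_torque": the same for the moment, N m; "opening": opening from 0.0 (shut) to 1.0 (fully open).
Only numpy, scipy, OpenCV 4.12 (cv2) and the standard library are available. Lean on these libraries where they do the work, as an engineer would, in place of code of your own. Each camera call takes 0.05 s, during which the arm holds its last target. There are 200 camera calls.

### The job

The pile of grey parts trays has a deep tray in the middle: lift off the shallow tray above it and set that aside on the dark rubber mat, then put the deep tray fully down between the corner brackets of the metal tray holder. Last, put the shallow tray from the mat back on the pile, squarely and fully home on the bottom tray, which stays where it is. Keep the trays level, set them down gently, and leave the battery and the screwdriver alone.

Things in the scene. Friction and masses are not known exactly. Their poses are not given: they have to be found in the camera images.
- tray_top_mid (a point): centre, half-way up (20 mm above its underside), of the top tray: grey plastic open tray with a dark rim, 130 long (x) x 60 wide (y) x 40 mm high, small boards inside, 0.12 to 0.26 kg. Grip it across the 60 mm, at mid-length, slightly above mid-height. An inset foot 112 x 42 x 5 mm below drops into the mouth (120 x 50 mm) of the tray beneath, so a stacked tray's underside is 5 mm below the rim it rests on.
- tray_deep_mid (a point): centre, half-way up (30 mm above its underside), of the deep tray: made like the top tray, with the same foot, 130 x 60 mm, but 60 mm high, gripped likewise; 0.2 to 0.42 kg. At the start it sits on the bottom tray and under the top tray. Its x is the length, y the width, z up.
- tray_low_mid (a point): centre, half-way up (20 mm above the desk), of the bottom tray of the pile: same as the top tray, 130 x 60 x 40 mm, loose on the desk, to be left there. x its length, y its width. A shallow tray fully home on it has its centre 35 mm above this point.
- holder: fixed aluminium holder: plate 160 (x) x 90 (y) x 5 mm, origin at the centre of its underside, on the desk. Four L-shaped dark corner brackets stand 13 mm above the plate with 138 x 68 mm between them (4 mm play round a tray); mid-sides are open for fingers. Tray length along its x, either way round. The deep tray fully down has its centre 35 mm above this origin.
- mat: fixed thin dark rubber mat 190 (x) x 120 (y) x 4 mm on the desk, where the top tray is set aside, roughly at its middle, at any angle. Origin: centre of its underside.
- battery: loose 9-volt battery 48 x 26 x 17 mm lying on the desk, between the places; leave alone. Origin: centre of its underside.
- screwdriver_grip (a point): middle of the handle of a loose screwdriver 150 mm long lying on the desk, between the places; leave alone.

How it is judged:
By the outcome, as a careful person would: the job done as asked, in the order asked, and still so for the second after the job is handed in, with the robot touching nothing.
It also fails if it takes over 69 s, if anything falls off the work surface, if the arm or the gripper's body presses on something with over 40 N, if the wrist force passes 120 N, or if a joint passes its speed limit or range.

## Working session

There is one attempt and no reset: what is moved stays moved. The work goes in short steps, Python scripts to look and compute and a tool call to move; the robot and the scene stay as the last step left them, time stands still between calls to the robot, and variables do not carry over. Pictures are saved under pics/ and viewed, about 8 in all and at most 12, crops included, and the job is handed in when it is done.

Besides the shell and the picture viewer there is one more tool, called after ">>>" as name(argument=value, ...), one argument or row to a line, values as JSON. carry_out: Moves the arm, as the interface text tells. Its arguments: {"type":"object","properties":{"commands":{"type":"array","items":{"type":"array","items":{"type":"number"}}},"grip_force":{"type":"number"}},"required":["commands"]}

```bash
ls; mkdir -p pics
python3 - <<'E'
from plant import sense, optics, workorder, env
import cv2, numpy as np
np.set_printoptions(precision=4,suppress=True)
s=sense(); print({k:np.round(v,4) for k,v in s.items()}); print(env.hold_point_z)
for n in("side","top"):
    d=optics.snapshot(n); cv2.imwrite(f"pics/{n}0.png",d["frame"][:,:,::-1]); print(n,d["fov_y"],d["cx"],d["cy"]); print(d["extrinsics"])
    np.savez(f"{n}0.npz",**d)
E
```

```text
pics
{'time': np.float64(0.0), 'joints': array([-1.4046,  0.4352,  0.025 ,  1.5741, -0.0116,  1.1339, -0.0751]), 'dq': array([ 0.0002, -0.0017,  0.0001, -0.0004,  0.0021, -0.0006, -0.0011]), 'joint_torque': array([ -0.0021, -67.0465,   1.0239, -31.6205,   0.0154,   0.0127,
        -0.    ]), 'eef_pos': array([0.1659, 0.6021, 0.2305]), 'eef_rot': array([ 0.2098,  1.5605, -0.2123]), 'wrist_force': array([ 0.4594,  0.4978, -0.1741]), 'ft_torque': array([-0.019 ,  0.0317,  0.0173]), 'opening': np.float64(0.9959)}
0.0187
side 57.68255959733896 312.6240684823875 244.79847918670055
[[-0.9452 -0.3263  0.0118  0.4774]
 [-0.2494  0.6982 -0.6711  0.2036]
 [ 0.2107 -0.6372 -0.7413  0.6581]
 [ 0.      0.      0.      1.    ]]
top 54.05782170271876 315.7473051692395 235.1891289680982
[[ 0.0223 -0.9996  0.0166 -0.0216]
 [-0.9971 -0.0234 -0.0727  0.5343]
 [ 0.0731 -0.0149 -0.9972  0.8699]
 [ 0.      0.      0.      1.    ]]
```

View pics/side0.png

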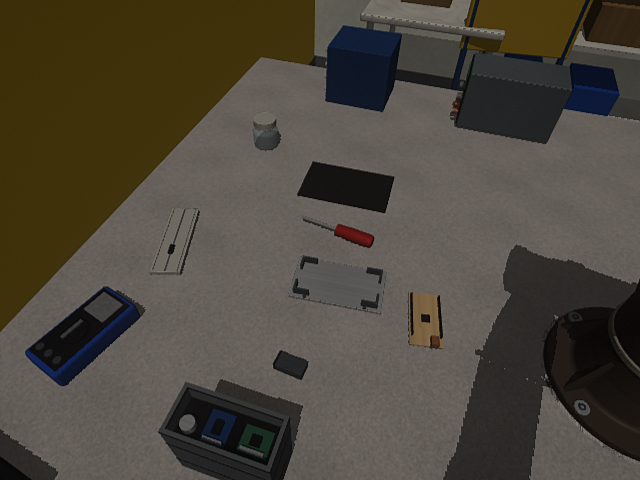

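View pics/top0.png

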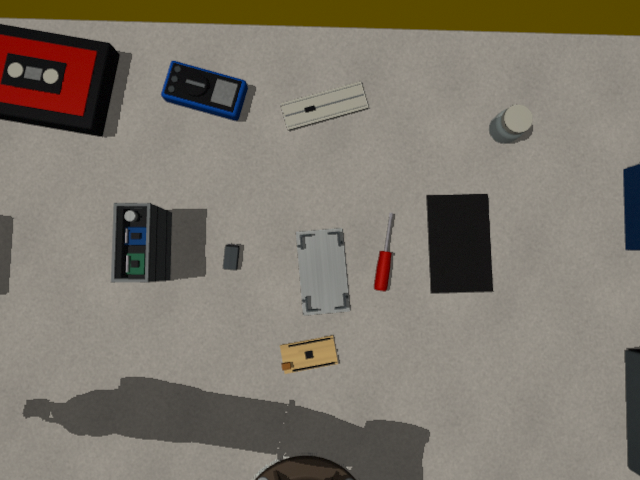

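Side view: pile at about (228,432), battery (290,364), holder (338,284), screwdriver handle (354,236) and mat (346,187). Top view: pile (133,242), battery (231,257), holder (323,271), screwdriver handle (383,270) and mat (460,243). I'll enlarge crops to pick the corners.

Run:
```python
import cv2, numpy as np
T=cv2.imread("pics/top0.png");S=cv2.imread("pics/side0.png")
def tile(im,x,y,w,h,sc):
    c=cv2.resize(im[y:y+h,x:x+w],None,fx=sc,fy=sc,interpolation=cv2.INTER_CUBIC)
    c=cv2.convertScaleAbs(c,alpha=1.5,beta=15)
    for k in range(0,w,10): cv2.line(c,(k*sc,0),(k*sc,6 if k%50 else 14),(0,255,255),1)
    for k in range(0,h,10): cv2.line(c,(0,k*sc),(6 if k%50 else 14,k*sc),(0,255,255),1)
    o=np.zeros((300,400,3),np.uint8);o[:c.shape[0],:c.shape[1]]=c[:300,:400];return o
o=np.vstack([np.hstack([tile(T,100,195,100,100,3),tile(T,280,220,100,100,3)]),np.hstack([tile(S,155,380,133,100,3),tile(S,275,245,133,100,3)])])
cv2.imwrite("pics/crop1.png",o)
```

```text
(no output)
```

View pics/crop1.png

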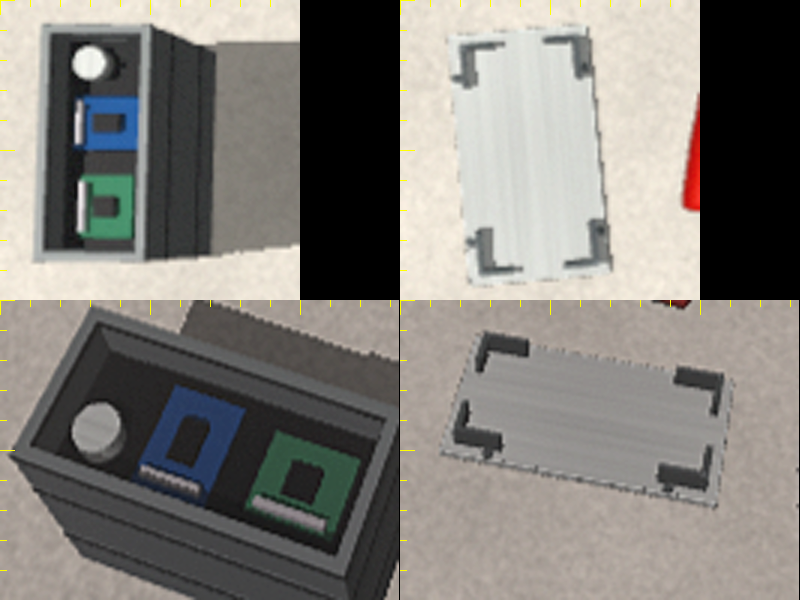

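Crop tiles show the pile rim corners, in the top view about (113.3,202.7), (150,202.7), (148.7,281.7) and (111,281.7). The holder plate corners in the top view are about (295.3,232.7), (343,228.7), (350,309.7) and (302.7,314.3). Next: a joint fit in both cameras.

```bash
cat > h.py <<'E'
import numpy as np, cv2
from scipy.optimize import least_squares
np.set_printoptions(precision=4,suppress=True)
D={n:dict(np.load(f"{n}0.npz")) for n in("side","top")}
def proj(n,P):
    d=D[n];f=240/np.tan(np.radians(d["fov_y"])/2)
    q=np.atleast_2d(P)@d["extrinsics"][:3,:3].T+d["extrinsics"][:3,3]
    return np.c_[d["cx"]+f*q[:,0]/q[:,2],d["cy"]+f*q[:,1]/q[:,2]]
def unproj(n,uv,z):
    d=D[n];f=240/np.tan(np.radians(d["fov_y"])/2);R=d["extrinsics"][:3,:3];t=d["extrinsics"][:3,3]
    r=R.T@np.array([(uv[0]-d["cx"])/f,(uv[1]-d["cy"])/f,1]);c=-R.T@t
    return c+r*(z-c[2])/r[2]
# corner order: ++, +-, --, -+
def rect(p,L,W,z):
    x,y,a=p[:3]; c=np.array([[1,1],[1,-1],[-1,-1],[-1,1]])*[L/2,W/2]
    R=np.array([[np.cos(a),-np.sin(a)],[np.sin(a),np.cos(a)]])
    return np.c_[c@R.T+[x,y],np.full(4,z)]
def fit(obs,L,W,z,p0,dz=False):
    def f(p):
        P=rect(p,L,W,p[3] if dz else z)
        return np.concatenate([(proj(n,P)[i]-uv).ravel() for n,i,uv in obs])
    r=least_squares(f,list(p0)+([z] if dz else []));return r.x,r.fun.reshape(-1,2)
E
python3 - <<'E'
from h import *
def t(n,ox,oy,l): return [(n,i,(np.array(q)+.5)/3-.5+[ox,oy]) for i,q in l]
pt=t("top",100,195,[(0,(41,24)),(1,(152,24)),(2,(147,262)),(3,(33,262))])
ps=t("side",155,380,[(0,(10,158)),(1,(95,8)),(3,(347,277))])
ht=t("top",280,220,[(0,(47,39)),(1,(190,27)),(2,(211,270)),(3,(69,284))])
hs=t("side",275,245,[(0,(41,155)),(1,(78,33)),(2,(333,77)),(3,(316,207))])
for nm,a,b,L,W,z in(("pile",pt,ps,.13,.06,.13),("hold",ht,hs,.16,.09,.005)):
    p0=[*unproj(*a[0][::2],z)[:2],0]
    for lab,o in(("top",a),("side",b),("both",a+b)):
        for dz in(False,True):
            p,r=fit(o,L,W,z,p0,dz);print(nm,lab,p,"res",np.abs(r).max().round(2),np.round(r.mean(0),2))
for nm,uv,z in(("battery",(231,257),.017),("mat",(460,243.5),.004),("screw",(383,270),.015),("stip",(391,214),.005)):print(nm,unproj("top",uv,z))
for nm,uv,z in(("battery",(290,362),.017),("mat",(346,187),.004),("screw",(354,235),.015)):print(nm,unproj("side",uv,z))
for c in [(427,195),(487,194),(493,291),(432,293)]:print("matc",unproj("top",c,.004))
E
```

```text
pile top [0.5081 0.2959 0.0235] res 0.51 [-0.  0.]
pile top [0.5078 0.2938 0.0236 0.1355] res 0.38 [-0. -0.]
pile side [0.506  0.2967 0.0241] res 0.68 [-0.02 -0.02]
pile side [0.5063 0.2965 0.0241 0.1292] res 0.64 [-0.02 -0.01]
pile both [0.5069 0.2964 0.0251] res 1.22 [-0.42  0.19]
pile both [0.5072 0.2963 0.0241 0.1282] res 1.09 [-0.15  0.29]
hold top [ 0.4673 -0.0245  0.1103] res 1.32 [ 0.   -0.01]
hold top [ 0.4673 -0.025   0.1103 -0.0111] res 1.02 [-0. -0.]
hold side [ 0.4657 -0.0237  0.1181] res 1.2 [-0.01  0.02]
hold side [ 0.466  -0.0252  0.1181  0.0029] res 1.26 [-0.01  0.04]
hold both [ 0.4665 -0.0242  0.1138] res 1.67 [-0.26  0.07]
hold both [ 0.4666 -0.025   0.1139  0.0028] res 1.5 [-0.1   0.24]
battery [0.4899 0.1493 0.017 ]
mat [ 0.5263 -0.2886  0.004 ]
screw [ 0.4719 -0.1384  0.015 ]
stip [ 0.5802 -0.1542  0.005 ]
battery [0.4891 0.1508 0.017 ]
mat [ 0.5252 -0.2795  0.004 ]
screw [ 0.4688 -0.1366  0.015 ]
matc [ 0.6192 -0.2241  0.004 ]
matc [ 0.6241 -0.3415  0.004 ]
matc [ 0.4364 -0.3522  0.004 ]
matc [ 0.4301 -0.2347  0.004 ]
```

```bash
cat > go.py <<'E'
# usage: go.py x y z yaw  -> turn & shift to put the TCP there, tool down, jaws across the yawed tray
import sys; from plant import sense; from scipy.spatial.transform import Rotation as R; import numpy as np
np.set_printoptions(precision=4,suppress=True)
s=sense();x,y,z,a=map(float,sys.argv[1:5]);C=R.from_rotvec(s["eef_rot"])
for k in(1,-1):
    Y=k*np.array([-np.sin(a),np.cos(a),0]);X=np.array([0,0,-1.]);T=R.from_matrix(np.c_[X,Y,np.cross(X,Y)])
    print("turn",(T*C.inv()).as_rotvec(),"deg",np.degrees((T*C.inv()).magnitude()).round(1))
print("shift mm",(np.array([x,y,z])-s["eef_pos"])*1e3,"t",s["time"],"op",s["opening"],"F",s["wrist_force"],"j",s["joints"])
print(C.as_matrix())
E
python3 go.py .507 .2963 .093 .024
```

```text
turn [ 0.0015 -0.0001  0.2929] deg 16.8
turn [-0.0001 -0.0021 -2.8487] deg 163.2
shift mm [ 341.1086 -305.7854 -137.5979] t 0.1 op 1.0019516619158262 F [ 0.207  -0.1016 -0.7299] j [-1.4046  0.4352  0.025   1.574  -0.0116  1.134  -0.0751]
[[-0.0003  0.2656  0.9641]
 [-0.0015  0.9641 -0.2656]
 [-1.     -0.0015  0.0001]]
```

>>> carry_out(
  commands=[
    [0,0,0.03,28,-25,0,0],
    [0,0,0.06,56,-50,0,0],
    [0,0,0.09,85,-76,0,0],
    [0,0,0.12,114,-102,0,0],
    [0,0,0.15,142,-127,0,0],
    [0,0,0.18,170,-152,0,0],
    [0,0,0.21,199,-178,0,0],
    [0,0,0.24,228,-204,0,0],
  ],
)

```text
time: 0.77
eef_pos: [0.3948, 0.3965, 0.2304]
eef_rot: [0.02, 1.571, -0.023]
wrist_force: [0.1, 0.7, 0.3]
opening: 1.005
```

```bash
python3 go.py .507 .2963 .093 .024
```

```text
turn [ 0.0018 -0.0002  0.0511] deg 2.9
turn [-0.0004 -0.0027 -3.0905] deg 177.1
shift mm [ 112.1851 -100.2272 -137.3967] t 0.7667 op 1.0052460449891647 F [0.1292 0.6895 0.2597] j [-0.9307  0.3294  0.0622  1.7389 -0.0218  1.0755  0.6823]
[[-0.0003  0.0271  0.9996]
 [-0.0018  0.9996 -0.0271]
 [-1.     -0.0018 -0.0002]]
```

>>> carry_out(
  commands=[
    [0,0,0.013,28,-25,0,0],
    [0,0,0.026,56,-50,0,0],
    [0,0,0.039,84,-75,0,0],
    [0.002,0,0.051,112,-100,-10,0],
    [0.002,0,0.051,112,-100,-35,0],
    [0.002,0,0.051,112,-100,-60,0],
    [0.002,0,0.051,112,-100,-75,0],
    [0.002,0,0.051,112,-100,-80,0],
  ],
)

```text
time: 1.43
eef_pos: [0.5054, 0.2952, 0.1474]
eef_rot: [-0.02, 1.575, 0.016]
wrist_force: [-0.8, -0.9, 0.4]
opening: 0.999
```

```bash
python3 go.py .507 .2963 .093 .024
python3 - <<'E'
from plant import optics
import cv2,numpy as np
S=optics.snapshot("side")["frame"][:,:,::-1];T=optics.snapshot("top")["frame"][:,:,::-1]
a=cv2.resize(S[300:480,130:370],(400,300),interpolation=cv2.INTER_CUBIC);b=cv2.resize(T[170:320,60:260],(400,300),interpolation=cv2.INTER_CUBIC)
cv2.imwrite("pics/g1.png",cv2.convertScaleAbs(np.hstack([a,b]),alpha=1.5,beta=10))
E
```

```text
turn [ 0.0026 -0.0043  0.0007] deg 0.3
turn [-0.0067 -0.0041 -3.1409] deg 180.0
shift mm [  1.6202   1.0888 -54.384 ] t 1.4333 op 0.9994390733644766 F [-0.7594 -0.9255  0.4073] j [-0.689   0.4539  0.0967  1.775  -0.0536  0.9202  1.0248]
[[-0.0043 -0.0234  0.9997]
 [-0.0026  0.9997  0.0233]
 [-1.     -0.0025 -0.0043]]
```

View pics/g1.png

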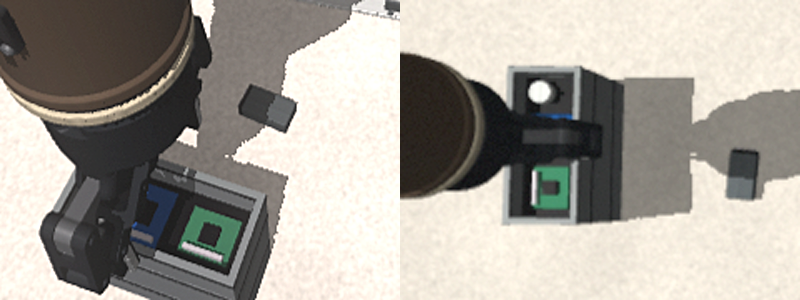

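The side crop shows the fingers straddling the top tray near mid-length. In the top crop the gripper is over the tray's middle, with the battery clear. Going down to grip.

>>> carry_out(
  commands=[
    [0.002,-0.004,0,1,1,-12,0],
    [0.002,-0.004,0,1,1,-26,0],
    [0.002,-0.004,0,1,1,-40,0],
    [0.002,-0.004,0,1,1,-50,0],
    [0.002,-0.004,0,1,1,-54,0],
    [0.002,-0.004,0,1,1,-54,0],
  ],
  grip_force=40,
)

```text
time: 2.03
eef_pos: [0.507, 0.2972, 0.0953]
eef_rot: [-0.019, 1.569, 0.019]
wrist_force: [0.3, -0.1, 0.0]
opening: 0.999
```

```bash
python3 go.py .507 .2963 .093 .024
```

```text
turn [-0.0005  0.0014 -0.0003] deg 0.1
turn [-0.0021 -0.0008  3.1413] deg 180.0
shift mm [-0.0078 -0.9302 -2.2966] t 2.0333 op 0.9986959061750101 F [ 0.2654 -0.0514  0.0188] j [-0.6841  0.5168  0.0885  1.8225 -0.0602  0.8034  1.0298]
[[ 0.0014 -0.0243  0.9997]
 [ 0.0005  0.9997  0.0243]
 [-1.      0.0005  0.0014]]
```

>>> carry_out(
  commands=[
    [0,0.001,0,0,-1,-2,0],
    [0,0.001,0,0,-1,-2,0.15],
    [0,0.001,0,0,-1,-2,0.25],
    [0,0.001,0,0,-1,-2,0.3],
    [0,0.001,0,0,-1,-2,0.4],
    [0,0.001,0,0,-1,-2,0.5],
    [0,0.001,0,0,-1,-2,0.6],
    [0,0.001,0,0,-1,-2,0.6],
  ],
  grip_force=40,
)

```text
time: 2.7
eef_pos: [0.5074, 0.2966, 0.0941]
eef_rot: [-0.018, 1.569, 0.02]
wrist_force: [-1.2, 0.4, 6.3]
opening: 0.697
```

```bash
python3 go.py .507 .2963 .093 .024
```

```text
turn [-0.0013  0.0013 -0.0002] deg 0.1
turn [-0.0021 -0.0021  3.1414] deg 180.0
shift mm [-0.3953 -0.2725 -1.1385] t 2.7 op 0.6966361094977294 F [-1.1796  0.3942  6.2517] j [-0.6818  0.5181  0.0878  1.8237 -0.061   0.8005  1.0319]
[[ 0.0013 -0.0242  0.9997]
 [ 0.0013  0.9997  0.0242]
 [-1.      0.0013  0.0014]]
```

>>> carry_out(
  commands=[
    [0,0.001,0,0,0,3,0.6],
    [0,0.001,0,0,0,8,0.6],
    [0,0.001,0,0,0,16,0.6],
    [0,0.001,0,0,0,28,0.6],
    [0,0.001,0,0,0,42,0.6],
    [0,0.001,0,0,0,56,0.6],
    [0,0.001,0,0,0,66,0.6],
    [0,0.001,0,0,0,70,0.6],
  ],
)

```text
time: 3.37
eef_pos: [0.5081, 0.297, 0.1662]
eef_rot: [-0.017, 1.568, 0.021]
wrist_force: [0.4, -0.6, -2.2]
opening: 0.701
```

```bash
python3 go.py .527 -.289 .140 .024
python3 - <<'E'
from plant import optics
import cv2,numpy as np
S=optics.snapshot("side")["frame"][:,:,::-1];T=optics.snapshot("top")["frame"][:,:,::-1]
cv2.imwrite("pics/s1.png",S);cv2.imwrite("pics/t1.png",T)
a=cv2.resize(S[300:480,130:370],(400,300),interpolation=cv2.INTER_CUBIC);b=cv2.resize(T[170:320,60:260],(400,300),interpolation=cv2.INTER_CUBIC)
cv2.imwrite("pics/g2.png",cv2.convertScaleAbs(np.hstack([a,b]),alpha=1.5,beta=10))
E
```

```text
turn [-0.0028  0.0024 -0.0001] deg 0.2
turn [-0.0038 -0.0044  3.1415] deg 180.0
shift mm [  18.8942 -585.9836  -26.1584] t 3.3667 op 0.7009304732885497 F [ 0.354  -0.5984 -2.1619] j [-0.6904  0.4336  0.099   1.7548 -0.0522  0.9521  1.0245]
[[ 0.0024 -0.0241  0.9997]
 [ 0.0028  0.9997  0.0241]
 [-1.      0.0027  0.0025]]
```

View pics/g2.png

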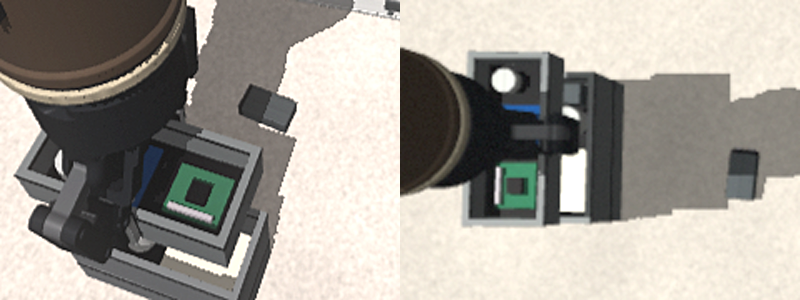

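Only the top tray was lifted: the side crop shows the deep tray with a white part inside still on the pile. Carrying the top tray to the mat.

>>> carry_out(
  commands=[
    [0,0.001,0,0,-8,0,0.6],
    [-0.001,0.002,0,1,-25,0,0.6],
    [-0.002,0.002,0,2,-51,0,0.6],
    [-0.002,0.002,0,3,-84,0,0.6],
    [-0.002,0.002,0,4,-119,0,0.6],
    [-0.002,0.002,0,5,-154,0,0.6],
    [-0.002,0.002,0,6,-189,0,0.6],
    [-0.002,0.002,0,7,-224,0,0.6],
  ],
)

```text
time: 4.13
eef_pos: [0.5137, 0.0704, 0.1642]
eef_rot: [-0.019, 1.573, 0.019]
wrist_force: [1.8, -0.1, -2.3]
opening: 0.697
```

>>> carry_out(
  commands=[
    [0,0,0,1,-35,0,0.6],
    [0,0,0,2,-70,0,0.6],
    [0,0,0,3,-105,0,0.6],
    [0,0,0,4,-140,0,0.6],
    [0,0,0,5,-175,0,0.6],
    [0,0,0,6,-210,0,0.6],
    [0,0,0,7,-245,0,0.6],
    [0,0,0,8,-278,0,0.6],
  ],
)

```text
time: 4.8
eef_pos: [0.5203, -0.2101, 0.1634]
eef_rot: [-0.018, 1.574, 0.018]
wrist_force: [0.3, -0.0, -2.6]
opening: 0.698
```

```bash
python3 go.py .527 -.289 .08 .024
```

```text
turn [ 0.0003 -0.0034  0.0009] deg 0.2
turn [-0.0054 -0.0005 -3.1407] deg 179.9
shift mm [  6.6642 -78.9111 -83.3961] t 4.8 op 0.6978239396242113 F [ 0.3219 -0.0177 -2.5757] j [ 0.1134  0.4021  0.236   1.8281 -0.1128  0.9277  1.9933]
[[-0.0034 -0.0231  0.9997]
 [-0.0003  0.9997  0.0231]
 [-1.     -0.0002 -0.0034]]
```

>>> carry_out(
  commands=[
    [0,-0.002,0,2,-28,0,0.6],
    [0,-0.003,0,4,-54,-3,0.6],
    [0,-0.003,0,6,-70,-12,0.6],
    [0,-0.003,0,6.5,-77,-28,0.6],
    [0,-0.003,0,6.5,-79,-48,0.6],
    [0,-0.003,0,6.5,-79,-68,0.6],
    [0,-0.003,0,6.5,-79,-86,0.6],
    [0,-0.003,0,6.5,-79,-100,0.6],
  ],
)

```text
time: 5.47
eef_pos: [0.5249, -0.2891, 0.0609]
eef_rot: [-0.017, 1.574, 0.018]
wrist_force: [1.0, -0.2, -3.3]
opening: 0.699
```

```bash
python3 go.py .527 -.289 .008 .024
```

```text
turn [-0.0007 -0.0036  0.0014] deg 0.2
turn [-0.0056  0.0012 -3.1401] deg 179.9
shift mm [  2.0687   0.063  -52.9029] t 5.4667 op 0.699347421787914 F [ 1.0073 -0.1793 -3.2542] j [ 0.2652  0.5853  0.2149  1.8217 -0.1713  0.7562  2.1641]
[[-0.0036 -0.0225  0.9997]
 [ 0.0007  0.9997  0.0226]
 [-1.      0.0008 -0.0035]]
```

>>> carry_out(
  commands=[
    [0,-0.003,0,1,0,-12,0.6],
    [0,-0.003,0,1,0,-22,0.6],
    [0,-0.003,0,1,0,-31,0.6],
    [0,-0.003,0,1,0,-38,0.6],
    [0,-0.003,0,1,0,-43,0.6],
    [0,-0.003,0,1,0,-46,0.6],
    [0,-0.003,0,1,0,-48,0.6],
    [0,-0.003,0,1,0,-48,0.6],
  ],
)

```text
time: 6.13
eef_pos: [0.526, -0.2891, 0.0129]
eef_rot: [-0.017, 1.571, 0.018]
wrist_force: [-0.5, -0.8, -1.3]
opening: 0.698
```

```bash
python3 go.py .527 -.289 .008 .024
```

```text
turn [-0.0007 -0.0005  0.0014] deg 0.1
turn [-0.0007  0.0011 -3.1402] deg 179.9
shift mm [ 0.9841  0.0899 -4.8732] t 6.1333 op 0.6984643082394661 F [-0.522  -0.8155 -1.3096] j [ 0.2815  0.6531  0.1926  1.8476 -0.1917  0.6595  2.1809]
[[-0.0005 -0.0226  0.9997]
 [ 0.0007  0.9997  0.0226]
 [-1.      0.0007 -0.0004]]
```

>>> carry_out(
  commands=[
    [0,0,0,0,0,-1,0.6],
    [0,0,0,0,0,-2,0.6],
    [0,0,0,0,0,-3,0.6],
    [0,0,0,0,0,-4,0.6],
    [0,0,0,0,0,-4,0.6],
  ],
)

```text
time: 6.55
eef_pos: [0.526, -0.289, 0.0088]
eef_rot: [-0.017, 1.571, 0.018]
wrist_force: [0.3, -0.5, -2.1]
opening: 0.697
```

>>> carry_out(
  commands=[
    [0,0,0,0,0,-0.7,0.6],
    [0,0,0,0,0,-1.3,0.6],
    [0,0,0,0,0,-1.8,0.6],
    [0,0,0,0,0,-2,0.6],
  ],
)

```text
time: 6.88
eef_pos: [0.5261, -0.2891, 0.0081]
eef_rot: [-0.017, 1.571, 0.018]
wrist_force: [-5.6, 2.7, 16.7]
opening: 0.693
```

Contact came at TCP z ≈ 0.008, as predicted. Easing off, then opening.

>>> carry_out(
  commands=[
    [0,0,0,0,0,0.6,0.6],
    [0,0,0,0,0,0.6,0.3],
    [0,0,0,0,0,0.6,0.15],
    [0,0,0,0,0,0.6,0.0],
    [0,0,0,0,0,0.6,0.0],
    [0,0,0,0,0,10,0.0],
    [0,0,0,0,0,30,0.0],
    [0,0,0,0,0,55,0.0],
  ],
)

```text
time: 7.55
eef_pos: [0.525, -0.2886, 0.0629]
eef_rot: [-0.016, 1.573, 0.019]
wrist_force: [0.3, -0.1, 0.7]
opening: 1.003
```

```bash
python3 go.py .507 .2963 .13 .024
```

```text
turn [-0.002  -0.0028  0.0016] deg 0.2
turn [-0.0044  0.0031 -3.14  ] deg 179.9
shift mm [-17.971  584.8907  67.1246] t 7.55 op 1.002738753897918 F [ 0.266  -0.0805  0.693 ] j [ 0.2651  0.5823  0.2151  1.821  -0.1721  0.7598  2.1646]
[[-0.0028 -0.0224  0.9997]
 [ 0.002   0.9997  0.0224]
 [-1.      0.0021 -0.0027]]
```

Run:
```python
from plant import optics
import cv2, numpy as np
F={}
for n in("side","top"):
    F[n]=optics.snapshot(n)["frame"][:,:,::-1].copy();cv2.imwrite(f"pics/{n}2.png",F[n])
T,S=F["top"],F["side"]
def tile(im,x,y,w,h,sc):
    c=cv2.resize(im[y:y+h,x:x+w],None,fx=sc,fy=sc,interpolation=cv2.INTER_CUBIC)
    c=cv2.convertScaleAbs(c,alpha=1.5,beta=15)
    for k in range(0,w,10): cv2.line(c,(k*sc,0),(k*sc,6 if k%50 else 14),(0,255,255),1)
    for k in range(0,h,10): cv2.line(c,(0,k*sc),(6 if k%50 else 14,k*sc),(0,255,255),1)
    o=np.zeros((300,400,3),np.uint8);o[:c.shape[0],:c.shape[1]]=c[:300,:400];return o
o=np.vstack([np.hstack([tile(T,100,195,100,100,3),tile(T,380,150,200,150,2)]),np.hstack([tile(S,175,380,133,100,3),tile(S,240,130,200,150,2)])])
cv2.imwrite("pics/crop2.png",o)
```

```text
(no output)
```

View pics/crop2.png

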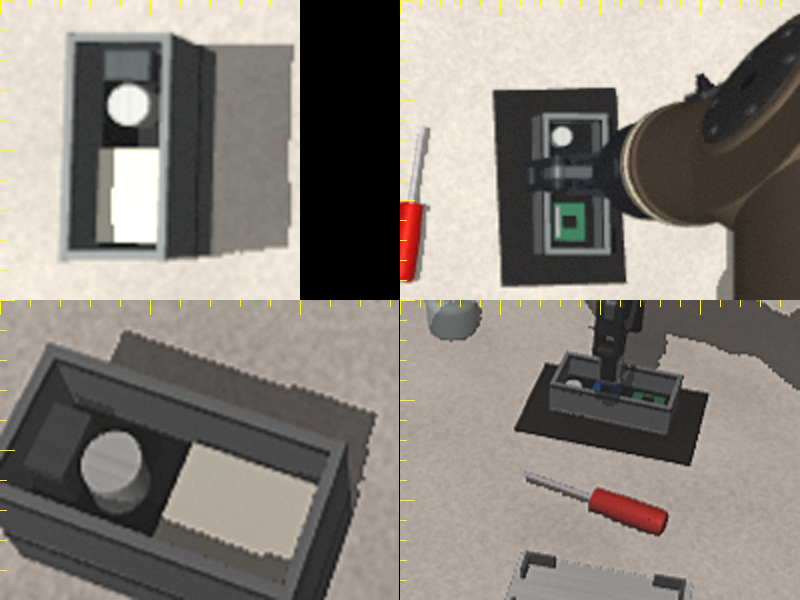

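The top tray sits on the mat's middle. The deep tray's rim is clear in the top tile at (67,33), (173,34), (167,260) and (60,260).

Run:
```python
from h import *
def t(n,ox,oy,l): return [(n,i,(np.array(q)+.5)/3-.5+[ox,oy]) for i,q in l]
a=t("top",100,195,[(0,(67,33)),(1,(173,34)),(2,(167,260)),(3,(60,260))])
b=t("side",175,380,[(1,(48,45)),(2,(350,141))])
for o in(a,a+b):
    for dz in(0,1): p,r=fit(o,.13,.06,.095,[.5,.3,0],dz);print(p,np.abs(r).max(),r.mean(0))
```

```text
[0.5079 0.2956 0.0206] 0.21023143361040297 [-0.0001 -0.0001]
[0.5079 0.2954 0.0206 0.0956] 0.19857400164730166 [-0.     -0.0005]
[0.5072 0.2959 0.026 ] 1.1407993597196082 [-0.3028  0.1255]
[0.5073 0.2959 0.0265 0.0938] 1.2442161140749022 [-0.1487  0.2117]
```

>>> carry_out(
  commands=[
    [0,0,0,0,3,20,0],
    [-0.001,-0.001,0,-1,15,45,0],
    [-0.002,-0.003,0,-2,45,62,0],
    [-0.002,-0.003,0,-3,80,70,0],
    [-0.002,-0.003,0,-4,118,74,0],
    [-0.002,-0.003,0,-5,157,75,0],
    [-0.002,-0.003,0,-6,196,75,0],
    [-0.002,-0.003,0,-7,235,75,0],
  ],
)

```text
time: 8.32
eef_pos: [0.521, -0.0538, 0.1428]
eef_rot: [-0.02, 1.561, 0.014]
wrist_force: [0.6, 0.9, -1.3]
opening: 0.998
```

>>> carry_out(
  commands=[
    [0,0,0,-1,39,0,0],
    [0,0,0,-2,78,0,0],
    [0,0,0,-3,117,0,0],
    [0,0,0,-4,156,0,0],
    [0,0,0,-5,195,0,0],
    [0,0,0,-6,234,0,0],
    [0,0,0,-8,273,0,0],
    [0,0,0,-9,305,0,0],
  ],
)

```text
time: 8.98
eef_pos: [0.5112, 0.2546, 0.1431]
eef_rot: [-0.021, 1.561, 0.016]
wrist_force: [0.6, 0.0, 0.1]
opening: 1.0
```

```bash
python3 go.py .507 .2963 .053 .024
```

```text
turn [0.0027 0.0097 0.0002] deg 0.6
turn [ 0.0152 -0.0042 -3.1413] deg 180.0
shift mm [ -4.2007  41.7001 -90.0685] t 8.9833 op 1.0004672423168548 F [0.6386 0.0127 0.096 ] j [-0.6676  0.4321  0.1467  1.8293 -0.0702  0.8785  1.1048]
[[ 0.0097 -0.0238  0.9997]
 [-0.0027  0.9997  0.0238]
 [-0.9999 -0.0029  0.0096]]
```

>>> carry_out(
  commands=[
    [0.001,0.004,0,-2,20,0,0],
    [0.002,0.008,0,-4,36,0,0],
    [0.002,0.009,0,-4,42,-3,0],
    [0.002,0.009,0,-4,42,-14,0],
    [0.002,0.009,0,-4,42,-34,0],
    [0.002,0.009,0,-4,42,-54,0],
    [0.002,0.009,0,-4,42,-66,0],
    [0.002,0.009,0,-4,42,-70,0],
  ],
)

```text
time: 9.65
eef_pos: [0.5064, 0.2935, 0.0705]
eef_rot: [-0.02, 1.573, 0.014]
wrist_force: [-0.4, -1.3, 0.8]
opening: 1.0
```

```bash
python3 go.py .507 .2963 .048 .024
```

```text
turn [ 0.004  -0.0023  0.0027] deg 0.3
turn [-0.0036 -0.0063 -3.1389] deg 179.8
shift mm [  0.568    2.8043 -22.5129] t 9.65 op 0.9998112912390574 F [-0.4381 -1.3261  0.8439] j [-0.7056  0.5501  0.1248  1.8448 -0.092   0.7565  1.0602]
[[-0.0023 -0.0213  0.9998]
 [-0.004   0.9998  0.0213]
 [-1.     -0.0039 -0.0024]]
```

>>> carry_out(
  commands=[
    [0.003,-0.002,0.002,0.5,2,-7,0],
    [0.003,-0.002,0.002,0.5,2.5,-15,0],
    [0.003,-0.002,0.002,0.5,2.5,-20,0],
    [0.003,-0.002,0.002,0.5,2.5,-22,0],
    [0.003,-0.002,0.002,0.5,2.5,-22,0],
    [0.003,-0.002,0.002,0.5,2.5,-22,0],
  ],
)

```text
time: 10.15
eef_pos: [0.5071, 0.2962, 0.0488]
eef_rot: [-0.019, 1.571, 0.018]
wrist_force: [0.3, 1.0, -0.4]
opening: 1.003
```

```bash
python3 go.py .507 .2963 .048 .024
```

```text
turn [0.0007 0.0001 0.0006] deg 0.1
turn [ 0.0002 -0.0011 -3.141 ] deg 180.0
shift mm [-0.1487  0.1056 -0.8296] t 10.15 op 1.0031973383552482 F [ 0.2511  0.9574 -0.404 ] j [-0.7023  0.581   0.1174  1.8572 -0.0979  0.7092  1.0645]
[[ 0.0001 -0.0234  0.9997]
 [-0.0007  0.9997  0.0234]
 [-1.     -0.0007  0.0001]]
```

>>> carry_out(
  commands=[
    [0.001,0,0,0,0,-0.5,0.15],
    [0.001,0,0,0,0,-0.5,0.25],
    [0.001,0,0,0,0,-0.5,0.3],
    [0.001,0,0,0,0,-0.5,0.4],
    [0.001,0,0,0,0,-0.5,0.6],
    [0.001,0,0,0,0,-0.5,0.6],
    [0.001,0,0,0,0,-0.5,0.6],
  ],
  grip_force=50,
)

```text
time: 10.73
eef_pos: [0.5074, 0.2966, 0.049]
eef_rot: [-0.017, 1.57, 0.019]
wrist_force: [-1.4, 0.5, 5.7]
opening: 0.7
```

>>> carry_out(
  commands=[
    [0,0,0,0,0,3,0.6],
    [0,0,0,0,0,8,0.6],
    [0,0,0,0,0,16,0.6],
    [0,0,0,0,0,28,0.6],
    [0,0,0,0,0,42,0.6],
    [0,0,0,0,0,54,0.6],
    [0,0,0,0,0,60,0.6],
    [0,0,0,0,0,60,0.6],
  ],
)

```text
time: 11.4
eef_pos: [0.5084, 0.2972, 0.1111]
eef_rot: [-0.016, 1.567, 0.021]
wrist_force: [0.3, -0.3, -3.0]
opening: 0.699
```

```bash
python3 go.py .4665 -.0245 .1 .114
```

```text
turn [-0.0032  0.0034  0.0907] deg 5.2
turn [ 0.0051  0.0049 -3.0508] deg 174.8
shift mm [ -41.8958 -321.6835  -11.1223] t 11.4 op 0.6993085289184793 F [ 0.2725 -0.3162 -3.0178] j [-0.7131  0.4976  0.1318  1.8117 -0.0856  0.8332  1.0543]
[[ 0.0035 -0.0233  0.9997]
 [ 0.003   0.9997  0.0232]
 [-1.      0.0029  0.0036]]
```

>>> carry_out(
  commands=[
    [-0.001,0.001,0.002,-1,-8,0,0.6],
    [-0.002,0.002,0.007,-3,-25,0,0.6],
    [-0.003,0.003,0.015,-7,-52,0,0.6],
    [-0.003,0.003,0.025,-11,-84,0,0.6],
    [-0.003,0.003,0.034,-15,-117,0,0.6],
    [-0.003,0.003,0.043,-20,-150,0,0.6],
    [-0.003,0.003,0.052,-24,-183,0,0.6],
    [-0.003,0.003,0.061,-28,-216,0,0.6],
  ],
)

```text
time: 12.07
eef_pos: [0.4791, 0.0789, 0.1106]
eef_rot: [-0.067, 1.571, 0.066]
wrist_force: [0.9, -0.6, -3.0]
opening: 0.698
```

```bash
python3 go.py .4665 -.0245 .06 .114
```

```text
turn [ 0.0005 -0.0007  0.0293] deg 1.7
turn [-0.0012 -0.0007 -3.1123] deg 178.3
shift mm [ -12.649  -103.4495  -50.6103] t 12.0667 op 0.6977240329857337 F [ 0.8954 -0.6247 -2.9549] j [-0.3824  0.3591  0.1388  2.0563 -0.0725  0.7315  1.4571]
[[-0.0007 -0.0846  0.9964]
 [-0.0005  0.9964  0.0846]
 [-1.     -0.0004 -0.0008]]
```

>>> carry_out(
  commands=[
    [0,-0.001,0.009,-4,-32,0,0.6],
    [0,-0.001,0.018,-8,-62,0,0.6],
    [0,-0.001,0.025,-11,-86,0,0.6],
    [0,-0.001,0.029,-12.5,-99,-5,0.6],
    [0,-0.001,0.029,-12.5,-103,-17,0.6],
    [0,-0.001,0.029,-12.5,-103.5,-33,0.6],
    [0,-0.001,0.029,-12.5,-103.5,-46,0.6],
    [0,-0.001,0.029,-12.5,-103.5,-51,0.6],
  ],
)

```text
time: 12.73
eef_pos: [0.4649, -0.0253, 0.0579]
eef_rot: [-0.089, 1.572, 0.088]
wrist_force: [0.4, 1.2, -2.8]
opening: 0.697
```

>>> carry_out(
  commands=[
    [0,0,0,0,0,0,0.6],
    [0,0,0,0,0,0,0.6],
  ],
)

```text
time: 12.9
eef_pos: [0.464, -0.0257, 0.0575]
eef_rot: [-0.089, 1.574, 0.088]
wrist_force: [-0.3, -1.0, -2.3]
opening: 0.695
```

```bash
python3 go.py .4665 -.0245 .018 .114
python3 - <<'E'
from plant import optics
import cv2, numpy as np
F={}
for n in("side","top"):
    F[n]=optics.snapshot(n)["frame"][:,:,::-1].copy()
S=cv2.resize(F["side"][220:340,240:440],(800,480),interpolation=cv2.INTER_CUBIC)
T=F["top"][200:340,260:380]
S[:280,-240:]=cv2.resize(T,(240,280),interpolation=cv2.INTER_CUBIC)
cv2.imwrite("pics/g3.png",cv2.convertScaleAbs(S,alpha=1.5,beta=10))
E
```

```text
turn [ 0.0012 -0.0046  0.0012] deg 0.3
turn [-0.0073 -0.0018 -3.1403] deg 179.9
shift mm [  2.4575   1.1607 -39.5321] t 12.9 op 0.6948174890187846 F [-0.2503 -1.0282 -2.3288] j [-0.1664  0.4227  0.1366  2.1467 -0.0999  0.5826  1.7256]
[[-0.0046 -0.1125  0.9936]
 [-0.0012  0.9936  0.1125]
 [-1.     -0.0006 -0.0047]]
```

View pics/g3.png

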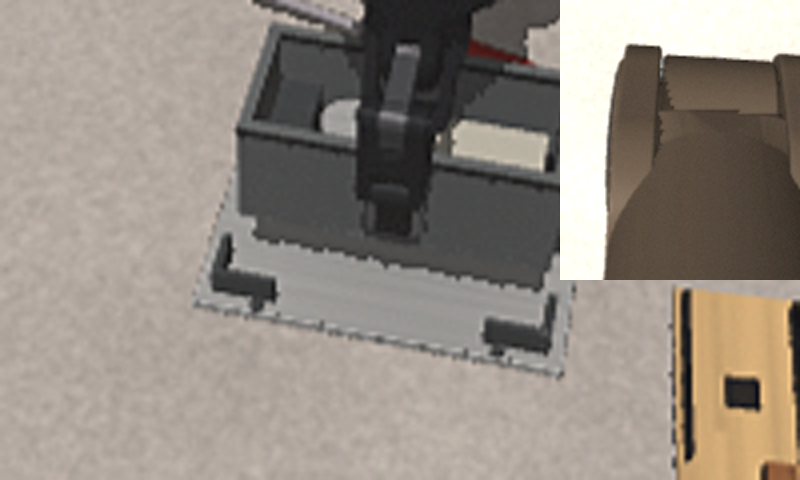

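In the side crop the deep tray hangs level over the holder, with the front rim corner at about (299.5,252.5) and the brackets visible around the base. Checking that against the projection.

Run:
```python
from h import *
u=.0575-.0138
p=rect([.464,-.0257,.1128],.13,.06,u+.060);q=rect([.464,-.0257,.1128],.13,.06,u+.005)
print(proj("side",p[:1]),"seen 299.2 252.1");print(proj("side",q[:1]),"seen 299.6 273")
# holder bracket outer near corners as seen: (212,290)->, (552,350)->
for uv in((212,291),(551,351)): print(unproj("side",(np.array(uv)+.5)/4-.5+[240,220],.005))
b=rect([.4665,-.0245,.114],.144,.074,.005);print(b)
```

```text
[[298.9352 251.8119]] seen 299.2 252.1
[[299.3149 273.5902]] seen 299.6 273
[0.5342 0.0218 0.005 ]
[0.3887 0.003  0.005 ]
[[ 0.5338  0.0205  0.005 ]
 [ 0.5422 -0.0531  0.005 ]
 [ 0.3992 -0.0695  0.005 ]
 [ 0.3908  0.0041  0.005 ]]
```

>>> carry_out(
  commands=[
    [0.001,-0.003,0.001,1,0.5,-4,0.6],
    [0.001,-0.004,0.001,2,1,-9,0.6],
    [0.001,-0.004,0.001,2.3,1,-14,0.6],
    [0.001,-0.004,0.001,2.3,1,-18,0.6],
    [0.001,-0.004,0.001,2.3,1,-20,0.6],
    [0.001,-0.004,0.001,2.3,1,-20,0.6],
    [0.001,-0.004,0.001,2.3,1,-20,0.6],
  ],
)

```text
time: 13.58
eef_pos: [0.4672, -0.0244, 0.0381]
eef_rot: [-0.09, 1.568, 0.089]
wrist_force: [-0.1, -0.5, -2.7]
opening: 0.696
```

```bash
python3 go.py .4665 -.0245 .018 .114
```

```text
turn [-0.     0.001  0.   ] deg 0.1
turn [ 0.0015  0.     -3.1416] deg 180.0
shift mm [ -0.6837  -0.0797 -20.089 ] t 13.5833 op 0.6957171863296145 F [-0.0912 -0.4517 -2.7041] j [-0.1586  0.4595  0.1257  2.1573 -0.1102  0.5296  1.734 ]
[[ 0.001  -0.1138  0.9935]
 [ 0.      0.9935  0.1138]
 [-1.     -0.0001  0.001 ]]
```

>>> carry_out(
  commands=[
    [0,0.001,0,-0.6,0,-4,0.6],
    [0,0.001,0,-0.6,0,-8,0.6],
    [0,0.001,0,-0.6,0,-11,0.6],
    [0,0.001,0,-0.6,0,-13.5,0.6],
    [0,0.001,0,-0.6,0,-15.5,0.6],
    [0,0.001,0,-0.6,0,-17,0.6],
    [0,0.001,0,-0.6,0,-17.5,0.6],
    [0,0.001,0,-0.6,0,-17.5,0.6],
  ],
)

```text
time: 14.25
eef_pos: [0.4666, -0.0244, 0.0205]
eef_rot: [-0.089, 1.569, 0.089]
wrist_force: [-0.2, 0.3, -2.1]
opening: 0.694
```

>>> carry_out(
  commands=[
    [0,0.001,0,0,0,-0.6,0.6],
    [0,0.001,0,0,0,-1.2,0.6],
    [0,0.001,0,0,0,-1.7,0.6],
    [0,0.001,0,0,0,-2.1,0.6],
  ],
)

```text
time: 14.58
eef_pos: [0.4667, -0.0244, 0.0189]
eef_rot: [-0.089, 1.57, 0.09]
wrist_force: [-5.5, -0.2, 15.6]
opening: 0.7
```

>>> carry_out(
  commands=[
    [0,0,0,0,0,0.4,0.6],
    [0,0,0,0,0,0.4,0.3],
    [0,0,0,0,0,0.4,0.15],
    [0,0,0,0,0,0.4,0.0],
    [0,0,0,0,0,0.4,0.0],
    [0,0,0,0,0,12,0.0],
    [0,0,0,0,0,35,0.0],
    [0,0,0,0,0,60,0.0],
  ],
)

```text
time: 15.25
eef_pos: [0.4657, -0.0245, 0.0788]
eef_rot: [-0.089, 1.572, 0.089]
wrist_force: [1.1, -1.3, 0.4]
opening: 1.0
```

```bash
python3 go.py .526 -.289 .1 .0235
```

```text
turn [-0.     -0.0034 -0.0903] deg 5.2
turn [ 0.0052 -0.      3.0513] deg 174.8
shift mm [  60.3035 -264.4773   21.2031] t 15.25 op 1.0003096177647626 F [ 1.1046 -1.256   0.3859] j [-0.176   0.3867  0.1457  2.1276 -0.0922  0.6365  1.718 ]
[[-0.0034 -0.1135  0.9935]
 [-0.0001  0.9935  0.1135]
 [-1.      0.0003 -0.0034]]
```

>>> carry_out(
  commands=[
    [0,-0.001,0,0,0,18,0],
    [0,-0.002,-0.013,9,-38,22,0],
    [0,-0.003,-0.026,17,-76,22,0],
    [0,-0.003,-0.039,26,-114,22,0],
    [0,-0.003,-0.052,35,-152,22,0],
    [0,-0.003,-0.065,43,-190,22,0],
    [0,-0.003,-0.078,52,-228,22,0],
    [0,-0.003,-0.09,60,-262,22,0],
  ],
)

```text
time: 15.92
eef_pos: [0.5257, -0.2893, 0.1008]
eef_rot: [-0.018, 1.571, 0.017]
wrist_force: [0.7, 0.2, -0.4]
opening: 0.995
```

```bash
python3 go.py .526 -.289 .01 .0225
python3 - <<'E'
from plant import optics
import cv2, numpy as np
F={}
for n in("side","top"):
    F[n]=optics.snapshot(n)["frame"][:,:,::-1].copy();cv2.imwrite(f"pics/{n}4.png",F[n])
T,S=F["top"],F["side"]
def tile(im,x,y,w,h,sc):
    c=cv2.resize(im[y:y+h,x:x+w],None,fx=sc,fy=sc,interpolation=cv2.INTER_CUBIC)
    c=cv2.convertScaleAbs(c,alpha=1.5,beta=15)
    for k in range(0,w,10): cv2.line(c,(k*sc,0),(k*sc,6 if k%50 else 14),(0,255,255),1)
    for k in range(0,h,10): cv2.line(c,(0,k*sc),(6 if k%50 else 14,k*sc),(0,255,255),1)
    o=np.zeros((300,400,3),np.uint8);o[:c.shape[0],:c.shape[1]]=c[:300,:400];return o
o=np.vstack([np.hstack([tile(T,110,195,133,100,3),tile(T,270,220,100,100,3)]),np.hstack([tile(S,175,380,133,100,3),tile(S,275,225,133,100,3)])])
cv2.imwrite("pics/crop4.png",o)
E
```

```text
turn [ 0.0006 -0.0003  0.0002] deg 0.0
turn [-0.0004 -0.0009 -3.1414] deg 180.0
shift mm [  0.3429   0.2977 -90.8302] t 15.9167 op 0.9950983574212585 F [ 0.7304  0.2266 -0.4252] j [ 0.2668  0.5313  0.2108  1.7929 -0.143   0.8321  2.139 ]
[[-0.0003 -0.0223  0.9998]
 [-0.0006  0.9998  0.0223]
 [-1.     -0.0005 -0.0003]]
```

View pics/crop4.png

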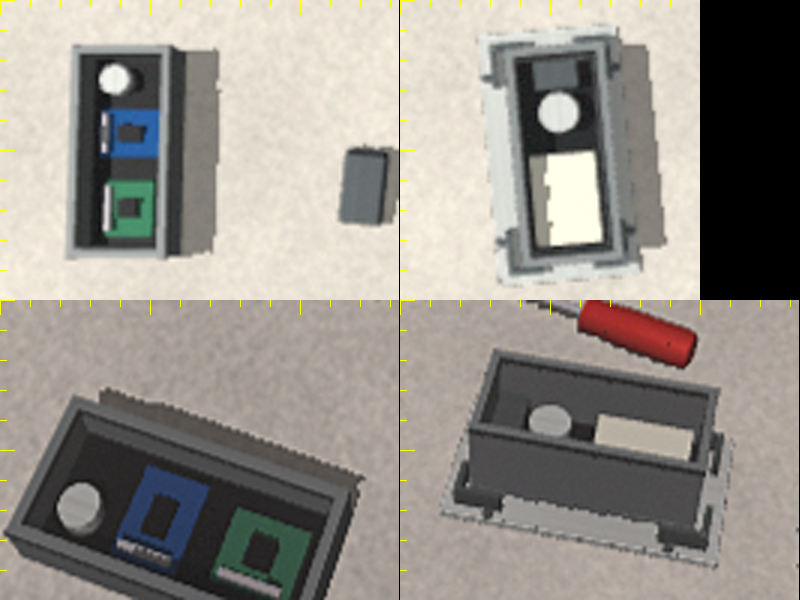

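The deep tray sits inside all four brackets. The bottom tray's rim is clear in the top tile at (73,46), (173,46), (166,258) and (67,257).

Run:
```python
from h import *
def t(n,ox,oy,l): return [(n,i,(np.array(q)+.5)/3-.5+[ox,oy]) for i,q in l]
a=t("top",110,195,[(0,(73,46)),(1,(173,46)),(2,(166,258)),(3,(67,257))])
b=t("side",175,380,[(0,(5,233)),(1,(78,97)),(2,(357,190))])
for o in(a,b,a+b):
    for dz in(0,1): p,r=fit(o,.13,.06,.04,[.5,.3,0],dz);print("low",p,np.abs(r).max(),r.mean(0))
a=t("top",270,220,[(0,(109,49)),(1,(214,42)),(2,(229,258)),(3,(123,263))])
b=t("side",275,225,[(0,(70,131)),(1,(95,50)),(2,(319,90)),(3,(303,171))])
for o in(a,b,a+b):
    for dz in(0,1): p,r=fit(o,.13,.06,.065,[.46,-.02,.1],dz);print("deep",p,np.abs(r).max(),r.mean(0))
```

```text
low [0.5079 0.2952 0.0175] 0.31155771794652765 [ 0.     -0.0014]
low [0.508  0.2958 0.0175 0.0381] 0.3481523277182532 [-0.0001 -0.0004]
low [0.5052 0.2962 0.0226] 1.2059345656245455 [-0.0156  0.0391]
low [0.5034 0.2978 0.022  0.0464] 0.747244296919007 [-0.014  -0.0144]
low [0.5063 0.2958 0.0203] 1.6446349309611605 [-0.5064  0.2208]
low [0.5067 0.2958 0.0192 0.0376] 1.8802651785847502 [-0.2292  0.3328]
deep [ 0.4687 -0.0283  0.0865] 0.8860413699968603 [-0.0002 -0.0047]
deep [ 0.4687 -0.0284  0.0865  0.0606] 0.9520787213596691 [-0.0005 -0.0024]
deep [ 0.4664 -0.024   0.1109] 0.9390699481471643 [-0.0112 -0.0435]
deep [ 0.4676 -0.0294  0.1114  0.0584] 0.6396964783345425 [-0.0075  0.0024]
deep [ 0.4676 -0.0266  0.0966] 2.441855987996121 [-0.5946 -0.3791]
deep [ 0.468  -0.0286  0.0971  0.0592] 1.3567509642177242 [-0.1326  0.1613]
```

>>> carry_out(
  commands=[
    [0,0,0,0.3,0.2,-12,0],
    [0,0,0,0.3,0.2,-30,0],
    [0,0,0,0.3,0.2,-50,0],
    [0,0,0,0.3,0.2,-68,0],
    [0,0,0,0.3,0.2,-82,0],
    [0,0,0,0.3,0.2,-90,0],
    [0,0,0,0.3,0.2,-92,0],
    [0,0,0,0.3,0.2,-92,0],
  ],
)

```text
time: 16.68
eef_pos: [0.5253, -0.2931, 0.0084]
eef_rot: [-0.016, 1.571, 0.01]
wrist_force: [0.9, -0.0, 0.1]
opening: 1.004
```

```bash
python3 go.py .526 -.289 .008 .0225
```

```text
turn [ 0.004  -0.0005  0.0059] deg 0.4
turn [-0.0008 -0.0062 -3.1357] deg 179.7
shift mm [ 0.6547  4.0565 -0.3824] t 16.6833 op 1.0041317991258782 F [ 0.8891 -0.0372  0.1089] j [ 0.2949  0.6595  0.1788  1.8474 -0.175   0.6487  2.1641]
[[-0.0005 -0.0166  0.9999]
 [-0.004   0.9999  0.0166]
 [-1.     -0.0039 -0.0006]]
```

>>> carry_out(
  commands=[
    [0.002,0,0.003,0.4,2,0,0],
    [0.004,0,0.006,0.7,4,0,0],
    [0.004,0,0.006,0.7,4,0,0],
    [0.004,0,0.006,0.7,4,0,0],
  ],
)

```text
time: 17.02
eef_pos: [0.5265, -0.289, 0.009]
eef_rot: [-0.018, 1.57, 0.018]
wrist_force: [0.5, 0.2, -0.2]
opening: 1.0
```

```bash
python3 go.py .526 -.289 .008 .0225
```

```text
turn [ 0.0002  0.0006 -0.0003] deg 0.0
turn [-0.0009  0.0003  3.1413] deg 180.0
shift mm [-0.5224  0.001  -1.0396] t 17.0167 op 1.0003514422278745 F [ 0.4561  0.2143 -0.1968] j [ 0.2932  0.6575  0.1744  1.8484 -0.1763  0.6499  2.1663]
[[ 0.0006 -0.0228  0.9997]
 [-0.0002  0.9997  0.0228]
 [-1.     -0.0002  0.0006]]
```

>>> carry_out(
  commands=[
    [0,0,0,-0.4,0,-0.7,0.15],
    [0,0,0,-0.4,0,-0.7,0.25],
    [0,0,0,-0.4,0,-0.7,0.3],
    [0,0,0,-0.4,0,-0.7,0.4],
    [0,0,0,-0.4,0,-0.7,0.6],
    [0,0,0,-0.4,0,-0.7,0.6],
    [0,0,0,-0.4,0,-0.7,0.6],
  ],
  grip_force=40,
)

```text
time: 17.6
eef_pos: [0.5262, -0.2892, 0.0088]
eef_rot: [-0.018, 1.57, 0.017]
wrist_force: [-1.1, 1.2, 5.2]
opening: 0.698
```

>>> carry_out(
  commands=[
    [0,0,0,0,0,3,0.6],
    [0,0,0,0,0,8,0.6],
    [0,0,0,0,0,18,0.6],
    [0,0,0,0,0,34,0.6],
    [0,0,0,0,0,54,0.6],
    [0,0,0,0,0,76,0.6],
    [0,0,0,0,0,94,0.6],
    [0,0,0,0,0,100,0.6],
  ],
)

```text
time: 18.27
eef_pos: [0.5276, -0.29, 0.1123]
eef_rot: [-0.019, 1.566, 0.016]
wrist_force: [0.5, 0.2, -2.1]
opening: 0.698
```

```bash
python3 go.py .507 .296 .1 .0235
```

```text
turn [0.0022 0.005  0.0011] deg 0.3
turn [ 0.0079 -0.0035 -3.1405] deg 179.9
shift mm [-20.5521 586.0471 -12.257 ] t 18.2667 op 0.6981728221930964 F [ 0.4869  0.2317 -2.1172] j [ 0.2644  0.5173  0.2142  1.7833 -0.1406  0.8503  2.1369]
[[ 0.005  -0.0224  0.9997]
 [-0.0022  0.9997  0.0224]
 [-1.     -0.0023  0.005 ]]
```

>>> carry_out(
  commands=[
    [0,0.001,0,0,8,0,0.6],
    [0.001,0.003,0,-1,25,0,0.6],
    [0.002,0.005,0,-2,51,0,0.6],
    [0.002,0.005,0,-3,84,0,0.6],
    [0.002,0.005,0,-4,119,0,0.6],
    [0.002,0.005,0,-5,154,0,0.6],
    [0.002,0.005,0,-6,189,0,0.6],
    [0.002,0.005,0,-7,224,0,0.6],
  ],
)

```text
time: 18.93
eef_pos: [0.5194, -0.0637, 0.1114]
eef_rot: [-0.018, 1.572, 0.018]
wrist_force: [0.0, -0.0, -0.9]
opening: 0.695
```

>>> carry_out(
  commands=[
    [0,0,0,-1,35,0,0.6],
    [0,0,0,-2,70,0,0.6],
    [0,0,0,-4,105,0,0.6],
    [0,0,0,-5,140,0,0.6],
    [0,0,0,-7,175,0,0.6],
    [0,0,0,-8,210,0,0.6],
    [0,0,0,-10,245,0,0.6],
    [0,0,0,-11,276,0,0.6],
  ],
)

```text
time: 19.6
eef_pos: [0.5066, 0.2151, 0.1105]
eef_rot: [-0.019, 1.574, 0.019]
wrist_force: [0.4, 0.5, -2.4]
opening: 0.694
```

```bash
python3 go.py .507 .296 .065 .0235
```

```text
turn [ 0.     -0.0032 -0.0008] deg 0.2
turn [0.005  0.     3.1408] deg 180.0
shift mm [  0.4258  80.8976 -45.4596] t 19.6 op 0.6940172960598893 F [ 0.3874  0.4843 -2.4067] j [-0.6099  0.4495  0.1524  1.9025 -0.0942  0.7992  1.1886]
[[-0.0032 -0.0243  0.9997]
 [-0.      0.9997  0.0243]
 [-1.      0.0001 -0.0032]]
```

>>> carry_out(
  commands=[
    [0,-0.002,0,0,28,0,0.6],
    [0,-0.003,0,0,54,0,0.6],
    [0,-0.003,0,0.4,71,-2,0.6],
    [0,-0.003,0,0.4,79,-10,0.6],
    [0,-0.003,0,0.4,81,-24,0.6],
    [0,-0.003,0,0.4,81,-38,0.6],
    [0,-0.003,0,0.4,81,-45,0.6],
    [0,-0.003,0,0.4,81,-45,0.6],
  ],
)

```text
time: 20.27
eef_pos: [0.5058, 0.2938, 0.0631]
eef_rot: [-0.02, 1.574, 0.015]
wrist_force: [-0.1, -0.2, -2.0]
opening: 0.696
```

>>> carry_out(
  commands=[
    [0,0,0,0,0,0,0.6],
    [0,0,0,0,0,0,0.6],
  ],
)

```text
time: 20.43
eef_pos: [0.506, 0.2927, 0.0631]
eef_rot: [-0.02, 1.575, 0.014]
wrist_force: [0.0, -0.7, -1.7]
opening: 0.694
```

```bash
python3 go.py .507 .296 .05 .0235
```

```text
turn [ 0.004  -0.0038  0.002 ] deg 0.3
turn [-0.006  -0.0062 -3.1396] deg 179.9
shift mm [  1.0078   3.2988 -13.088 ] t 20.4333 op 0.6942527743177113 F [ 0.0448 -0.7313 -1.6829] j [-0.7132  0.5604  0.1374  1.8515 -0.1062  0.7421  1.0746]
[[-0.0038 -0.0215  0.9998]
 [-0.004   0.9998  0.0215]
 [-1.     -0.0039 -0.0039]]
```

>>> carry_out(
  commands=[
    [0.002,-0.002,0.001,0.5,1.6,-1,0.6],
    [0.004,-0.004,0.002,1,3.2,-4,0.6],
    [0.004,-0.004,0.002,1,3.2,-7,0.6],
    [0.004,-0.004,0.002,1,3.2,-8,0.6],
    [0.004,-0.004,0.002,1,3.2,-8,0.6],
    [0.004,-0.004,0.002,1,3.2,-8,0.6],
  ],
)

```text
time: 20.93
eef_pos: [0.5069, 0.2959, 0.055]
eef_rot: [-0.019, 1.571, 0.018]
wrist_force: [-0.1, -1.3, -2.1]
opening: 0.694
```

```bash
python3 go.py .507 .296 .04 .0235
python3 - <<'E'
from plant import optics
import cv2, numpy as np
F={}
for n in("side","top"):
    F[n]=optics.snapshot(n)["frame"][:,:,::-1].copy()
S=cv2.resize(F["side"][360:480,160:310],(500,400),interpolation=cv2.INTER_CUBIC)
T=cv2.resize(F["top"][190:300,100:182],(298,400),interpolation=cv2.INTER_CUBIC)
cv2.imwrite("pics/g5.png",cv2.convertScaleAbs(np.hstack([S,T]),alpha=1.8,beta=20))
E
```

```text
turn [ 0.0001  0.     -0.0001] deg 0.0
turn [-0.0001  0.0001  3.1415] deg 180.0
shift mm [  0.0905   0.1202 -15.0339] t 20.9333 op 0.6936153731666749 F [-0.1322 -1.3381 -2.1453] j [-0.7131  0.5721  0.1335  1.8555 -0.1093  0.721   1.0759]
[[ 0.     -0.0236  0.9997]
 [-0.0001  0.9997  0.0236]
 [-1.     -0.0001  0.    ]]
```

View pics/g5.png

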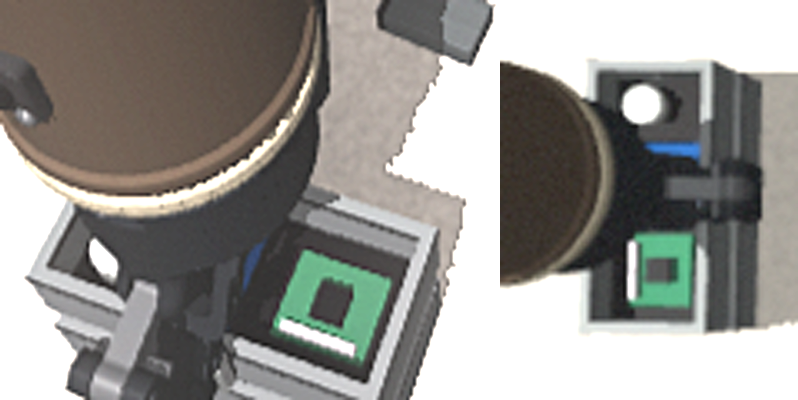

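The side and top crops show the tray hovering squarely over the bottom tray. Lowering it gently: home is expected at TCP z ≈ 0.040, and a foot caught on the rim would stop it at 0.045.

>>> carry_out(
  commands=[
    [0,0,0,0,0,-3,0.6],
    [0,0,0,0,0,-6,0.6],
    [0,0,0,0,0,-8.5,0.6],
    [0,0,0,0,0,-10.5,0.6],
    [0,0,0,0,0,-12,0.6],
    [0,0,0,0,0,-13,0.6],
    [0,0,0,0,0,-13.5,0.6],
    [0,0,0,0,0,-13.5,0.6],
  ],
)

```text
time: 21.7
eef_pos: [0.507, 0.2959, 0.0415]
eef_rot: [-0.018, 1.571, 0.018]
wrist_force: [0.3, 1.2, -2.3]
opening: 0.694
```

>>> carry_out(
  commands=[
    [0,0,0,0,0,-0.5,0.6],
    [0,0,0,0,0,-1,0.6],
    [0,0,0,0,0,-1.5,0.6],
    [0,0,0,0,0,-1.9,0.6],
  ],
)

```text
time: 22.03
eef_pos: [0.5071, 0.2959, 0.0398]
eef_rot: [-0.018, 1.57, 0.019]
wrist_force: [-2.7, -1.8, 6.2]
opening: 0.698
```

Contact came at 0.0398 with only 6 N, so the tray is fully home. Releasing and retracting.

>>> carry_out(
  commands=[
    [0,0,0,0,0,0.1,0.6],
    [0,0,0,0,0,0.1,0.3],
    [0,0,0,0,0,0.1,0.15],
    [0,0,0,0,0,0.1,0.0],
    [0,0,0,0,0,0.1,0.0],
    [0,0,0,0,0,12,0.0],
    [0,0,0,0,0,35,0.0],
    [0,0,0,0,0,62,0.0],
  ],
)

```text
time: 22.7
eef_pos: [0.5062, 0.2953, 0.102]
eef_rot: [-0.02, 1.573, 0.017]
wrist_force: [1.1, -0.1, 0.2]
opening: 0.999
```

>>> carry_out(
  commands=[
    [0,0,0,0,0,35,0],
    [0,0,0,0,0,70,0],
    [0,0,0,-20,20,85,0],
    [0,0,0,-45,45,90,0],
    [0,0,0,-73,73,90,0],
    [0,0,0,-101,101,90,0],
    [0,0,0,-129,129,90,0],
    [0,0,0,-155,155,90,0],
  ],
)

```text
time: 23.37
eef_pos: [0.3494, 0.4518, 0.1934]
eef_rot: [-0.019, 1.572, 0.019]
wrist_force: [0.8, 0.4, -0.4]
opening: 0.998
```

>>> carry_out(
  commands=[
    [0,0,0,-25,25,0,0],
    [0,0,0,-50,50,0,0],
    [0,0,0,-70,70,0,0],
    [0,0,0,-80,80,0,0],
    [0,0,0,-80,80,0,0],
  ],
)

```text
time: 23.78
eef_pos: [0.2657, 0.5345, 0.1941]
eef_rot: [-0.022, 1.573, 0.024]
wrist_force: [0.8, 0.3, -0.3]
opening: 0.998
```

Run:
```python
from plant import optics
import cv2, numpy as np
F={}
for n in("side","top"):
    F[n]=optics.snapshot(n)["frame"][:,:,::-1].copy();cv2.imwrite(f"pics/{n}6.png",F[n])
T,S=F["top"],F["side"]
def tile(im,x,y,w,h,sc):
    c=cv2.resize(im[y:y+h,x:x+w],None,fx=sc,fy=sc,interpolation=cv2.INTER_CUBIC)
    c=cv2.convertScaleAbs(c,alpha=1.5,beta=15)
    for k in range(0,w,10): cv2.line(c,(k*sc,0),(k*sc,6 if k%50 else 14),(0,255,255),1)
    for k in range(0,h,10): cv2.line(c,(0,k*sc),(6 if k%50 else 14,k*sc),(0,255,255),1)
    o=np.zeros((300,400,3),np.uint8);o[:c.shape[0],:c.shape[1]]=c[:300,:400];return o
o=np.vstack([np.hstack([tile(T,100,195,133,100,3),tile(T,270,220,133,100,3)]),np.hstack([tile(S,165,380,133,100,3),tile(S,265,225,133,100,3)])])
cv2.imwrite("pics/crop6.png",o)
```

```text
(no output)
```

View pics/crop6.png

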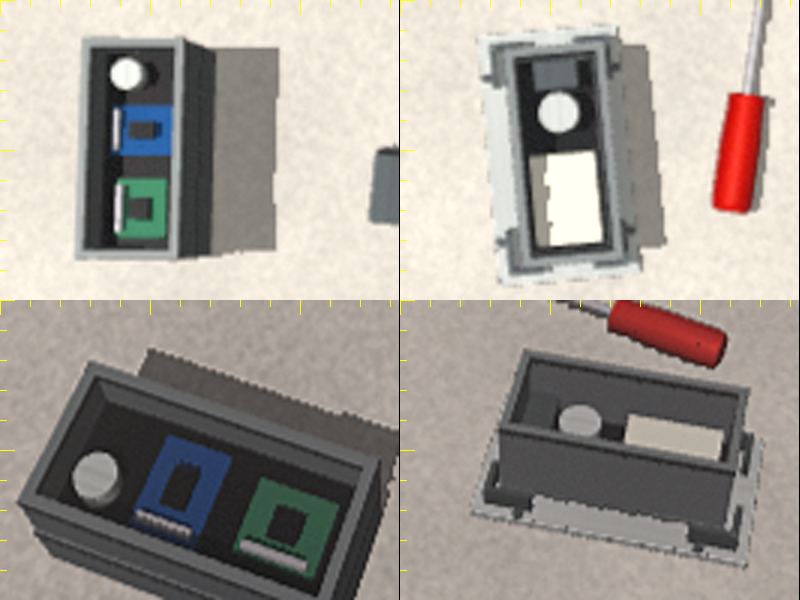

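The shallow tray sits square on the bottom tray, and the deep tray is down within the brackets. The screwdriver and battery look unmoved. One numeric check before handing in.

Run:
```python
from h import *
def t(n,ox,oy,l): return [(n,i,(np.array(q)+.5)/3-.5+[ox,oy]) for i,q in l]
a=t("top",100,195,[(0,(83,38)),(1,(184,38)),(2,(179,259)),(3,(76,259))])
b=t("side",165,380,[(0,(18,205)),(1,(90,62)),(2,(380,157))])
for o in(a,b,a+b):
    for dz in(0,1): p,r=fit(o,.13,.06,.075,[.5,.3,0],dz);print("shallow",p,np.abs(r).max())
A,B=[cv2.imread(f"pics/top{k}.png").astype(int) for k in(0,6)]
d=np.abs(A-B).max(2)
print("battery diff",np.median(d[243:272,222:242]),"screw diff",d[210:292,374:396].max())
from plant import sense;print(sense()["time"])
```

```text
shallow [0.508  0.2947 0.0221] 0.22380421048812593
shallow [0.5081 0.2955 0.022  0.0726] 0.17724224932563004
shallow [0.5062 0.2953 0.0317] 0.1642473024372748
shallow [0.5065 0.2951 0.0318 0.0741] 0.08591125803889099
shallow [0.507  0.2951 0.0276] 0.7267514916810001
shallow [0.5074 0.2951 0.0267 0.0732] 0.5587679260361824
battery diff 4.0 screw diff 9
23.8833
```

```bash
python3 -c "
from plant import workorder; print(workorder.close_job())"
```

```text
the job is handed in; nothing more can be done
None
```

The job is done and handed in at about 24 s of the 69 s allowed. The top tray went onto the mat, the deep tray into the holder, and the shallow tray back onto the bottom tray.

**Shallow tray:**
- It touched down at TCP z 39.8 mm, exactly the height expected for fully home, with 6 N at the wrist.
- The final two-camera fit puts it at (0.507, 0.295), yaw 0.027 rad, rim about 73 mm; the expected rim is 75 mm. That is within about 1 mm of where I measured the bottom tray.
- The yaw from the two cameras separately differs by about 0.01 rad, which is picking noise.

**Deep tray:**
- It made contact at the predicted height (18.9 mm against 18.8 mm) and sits inside all four brackets in the last pictures.
- The two cameras disagree on its yaw: 0.111 rad from the side, matching the holder, against 0.087 from the top. I put this down to poor corner picks beside the brackets in the top view, and did not settle it further.

**Set-down forces:** The mat and holder contacts read about 17 N and 16 N at the wrist, firmer than the last one but far below the limits.

**Battery and screwdriver:** The screwdriver is unchanged between the first and last top pictures. The battery area shows only a slight brightness difference.

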